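Transfer a hanging tube carrier over the end stop to the next rail and latch it

ROBOT

A 7-joint arm with a two-finger parallel gripper is mounted at the origin on a cart in front of the work surface, level with it; the furniture and walls round the work are solid. World frame = base frame: x ahead of the robot, y to its left, z up, the work surface at z = 0. Lengths are in m, angles in rad, forces in N, time in s.
With the tool pointing down it reaches from about 0.4 to 0.85 m from the base axis. Payload 4.5 kg.
Tool frame: the origin (TCP) lies at the very end of the fingers, on their centre line; the grasp point (between the pads) lies 19 mm behind it; z points along the fingers, y is the line along which they close (so a half turn about z gives the same grasp; the last joint's range is limited). The gripper opens to 85 mm and grips with 20 to 120 N. Pads are 22 mm wide; open, the fingers measure 114 mm over their backs; the gripper's body (76 mm by 85 mm) begins 54 mm behind the grasp point. The pads swing forward as they close: fully open they stand 13 mm farther back than shut.
Start: joints at [1.23, 0.689, -0.195, 1.565, 0.157, 0.902, -0.215], TCP at [0.229, -0.582, 0.231] pointing down, gripper open.
Joint ranges: [-3.01, 3.01], [-0.46, 2.08], [-1.47, 1.51], [0.13, 2.56], [-1, 4.14], [0.04, 2.09], [-2.66, 2.66]. Speed limits (rad/s): [2.57, 2.57, 3.14, 3.14, 3.14, 3.14, 3.14].

INTERFACE

Orientations are given as a rotation vector (axis times angle).
In Python, from cell import env gives the robot as it stands.
- The arm moves only by the tool drive_tool, never from a script. Its argument "rows" is a list of rows, each a list of 3 entries, a list of its own where there are three numbers: the shift along the world's x, y, z in mm, then the turn, a rotation vector about the world's x, y, z in rad, then the closure, from 0 (fully open) to 1 (shut). In form: [[[x, y, z], [ax, ay, az], hand], ...]. A call has 1 to 10 rows; each row shifts and turns the commanded pose from where the row before left it; what a row does not reach is not made up. A row lasts 1/10 s, in which the tool goes at most 50 mm and 8.59 degrees, less where a joint would pass 70% of its speed; a pose out of reach is approached as far as the arm can. A call is refused whole if a number of a shift passes 50 or a number of a turn 0.15, either way. A call with a gripper value outside its range is refused whole. The fingers move at their own pace and stop on an object; "force" is the grip in N (left out, the last holds). Time passes only in rows, so rows that do not move let the fingers close. It gives the time, the measured TCP pose, the force, the opening and the grip force at its end, in the units of the state.
- env.state(): the state, without advancing time (a new reading comes with each control period).
- env.capture(name): name is "scene" or "top" or "wrist"; returns a dict with "image" (480x640x3 uint8, blue, green, red), "fx", "fy", "cx", "cy" (pixels), "distortion" ([k1, k2, p1, p2, k3] as OpenCV has them; the pictures are not rectified), "rvec" (rotation vector, rad) and "tvec" (3), from world to camera coordinates, as OpenCV has them; the wrist camera has in their place "hand_eye" (4x4, takes a point from camera to tool coordinates, whose origin is the TCP and whose axes are the flange's). Camera axes: x right, y down, z forward; pixel columns grow to the right and rows downward; lengths in m; the calibration is good to about 2 mm. A picture is of the moment at which its call begins: read the wrist's pose just before it. There is no depth.
- env.job_done(): hands the job in; it is judged then, once.
Trained networks look in the newest picture that a camera, given by its name, has taken for a name from the list of things; names that differ only in an ending like _2 or _b are one class to them, and where a whole thing is asked for, a point or a joint stands for the part that bears it (a point fixed in the world has none). Each returns a list of dicts, best first, with "conf" (0 to 1); they miss things now and then, are a little off and sometimes report something else, mostly with a low value. They report only what shows in the picture. A call takes as long as a camera call. They do not tell look-alikes from the thing itself.
- env.masks_of(camera, name): "pixels" (480x640 bool, what is visible of it).
- env.landmark_of(camera, name): "at" ([x, y, z] in m, in the coordinates of the camera as it stood for that picture, good to about 4 mm: a listed point, or the origin of a listed thing).
The state is a dict: "t": time; "qpos": joint angles; "qvel": joint speeds; "joint_torque": joint torques, N m; "tool_pos": TCP position; "tcp_rot": TCP orientation; "contact_force": force on the tool from outside, world axes, zero at the start; "moment": the same for the moment, N m; "grip_width": finger opening in m; "grip_force": force on a finger pad.
Only numpy, scipy, OpenCV 4.12 (cv2) and the standard library are available. Lean on these libraries where they do the work, as an engineer would, in place of code of your own. Each camera call takes 0.05 s, during which the arm holds its last target. There are 200 camera calls.

TASK

The two tubes in the hanging carrier have been filled: move the carrier from the left rail to the right one. Slide it along the left rail out from under the keeper lip, gently up to the end stop, lift it over the stop, hang it on the right rail where that rail's lip is cut away, and push it along until the catch snaps in behind its pin and holds it against the sprung plunger, without ever driving the plunger to the bottom of its stroke. Keep the carrier upright, never force it on the rails, let go of it at the end and leave the glassware and bottles round about where they stand.

Things in the scene. Friction and masses are not known exactly. Their poses are not given: they have to be found in the camera images.
- carrier: stainless hanger with two capped tubes, about 0.2 kg, hanging on the left rail. Origin: mid-length of its saddle, middle of the downward face that runs on the rail top; axes as the rail's: z up, x across and away from the robot, y along the rail to the left. Saddle 36 mm long (y), 0 to 6 mm above the origin, x -17 to +12 mm. Running faces and pin are polished (friction about 0.2)
- carrier_tab (a point): middle of the carrier's upright white grip tab, 44 mm above the carrier's origin: tab 10 mm thick (x +-5 mm of here), 32 mm wide (y), top 22 mm above, foot 38 mm below here. Take it from above across its 10 mm thickness, fingertips 16 to 21 mm below this point (lower they meet lip and catch)
- carrier_legs (a point): point between the lower edges of the saddle's two legs, 14 mm below the carrier's origin. The legs are 9 mm apart (inside) for 10 mm below the origin, so 1.5 mm free on either side of the 6 mm rail flange; below that they flare outward, a lead-in of about 3 mm to either side
- carrier_pin (a point): outer end of the level catch pin, 6 mm thick, that sticks out of the carrier towards the robot (x -17 to -28 mm, y 0, z -4 mm of the carrier's origin)
- carrier_tubes (a point): point level with the tops of the tube caps, 67 mm below the carrier's origin. A strap in front (x -17 to -14 mm of the origin) carries the shelf with the tubes, 52 mm wide, its underside 171 mm below the origin
- rail_a: left rail on two posts over a drip tray, fixed. Origin on the bench, mid-length. Axes: z up, x level across the rail and away from the robot, y along the rail to the robot's left; work proceeds towards -y. 130 mm long, J section: 6 mm upright flange on which the carrier hangs (x +-3 mm), top 210 mm above the bench, rail underside 22 mm below that; back wall x +16 to +19 mm, 10 mm above flange top
- rail_a_lip (a point): corner where the left rail's keeper lip ends: lower front edge of the lip, 8 mm above the flange top, 5 mm behind the flange's middle. The lip covers the rail from its left end to here; under it a carrier slides (2 mm free above the saddle) but cannot be lifted. Beyond, for 50 mm to the end stop, it is cut away
- rail_a_stop (a point): top of the left rail's end stop, middle of its face towards the carrier: 10 mm above the flange top, 8 mm thick. The flared legs clear it when the carrier is lifted more than 24 mm; above 42 mm of lift the tube caps would meet the rail's underside
- rail_a_end (a point): point on the flange top of the left rail where the carrier's origin is when its saddle touches the end stop. Within 13 mm of here its saddle is clear of the lip and it can be lifted; axes of rail_a
- rail_b: right rail, same section and height (flange top 210 mm above the bench), own stand, fixed, 178 mm long; left end 20 to 36 mm beyond the left rail, up to 6 mm out of line, turned up to 0.06 rad. Origin on the bench 90 mm from its left end. Axes as rail_a. A grey stop block with plunger and catch is clamped on it
- rail_b_stop (a point): top of the right rail's left end stop, middle of its face on the far side as the carrier comes: 7 mm above the flange top, 7 mm thick. The saddle comes down beyond it
- rail_b_lip (a point): corner where the right rail's keeper lip begins: lower front edge, 8 mm above the flange top. Cut away for 54 mm between rail_b_stop and here; from here on it covers the rail to its right end, past the stop block
- rail_b_entry (a point): point on the flange top of the right rail, middle of the cut-away part: put the carrier's origin down here (9 mm to spare either way along the rail); axes of rail_b. The stop block is clamped at a place that varies and is not measured: caught in it, the carrier's origin is 45 to 84 mm beyond here (towards -y)
- plunger (a joint): travel of the stop block's black plunger, m: 0 free, grows as the coming saddle pushes it in, hard bottom at 0.010. Spring: 2.2 N at first touch, plus 1.1 N per mm. The pin passes the catch nose at about 0.004 to 0.005 (some 8 to 9 N push in all, friction included); let go, the carrier springs back against the nose and the plunger stays at about 0.002 to 0.004
- catch (a joint): angle of the steel catch arm on the robot's side of the stop block, rad: 0 at rest, down. The carrier's pin runs under its sloped nose and lifts it about 0.16 rad (push up to about 4 N, from some 22 mm before the caught place); it then snaps down behind the pin by its own spring
- wash_bottle: squeeze wash bottle with a bent spout, 74x81x194 mm; origin at the centre of its underside. Stands behind the rails; bystander
- flask: conical glass flask, 84 mm wide, 130 mm high; origin at the centre of its underside. Stands behind the rails; bystander
- beaker: low glass beaker, 63 mm wide, 70 mm high; origin at the centre of its underside. Stands behind the right rail, near its right end; bystander
- small_bottle: small white bottle with ribbed cap, 40 mm wide, 82 mm high; origin at the centre of its underside. Stands in front of the right rail; bystander
Not all that is in view belongs to the job. There is more than one size of the carrier; the job needs the larger.

How it is judged:
On the way, in this order (a step that is already met when the one before it is completed fails the run):
1. the carrier, hanging on the left rail, is slid out from under the lip to the end stop (within 13 mm of touching it) (x of carrier in the frame of rail_a_end between -0.005 and 0.005 m and y of carrier in the frame of rail_a_end between -0.006 and 0.013 m and z of carrier in the frame of rail_a_end between -0.004 and 0.004 m), for 0.2 s.
2. the carrier hangs seated on the right rail (x of carrier in the frame of rail_b_entry between -0.005 and 0.005 m and y of carrier in the frame of rail_b_entry between -0.14 and 0.02 m and z of carrier in the frame of rail_b_entry between -0.004 and 0.004 m), for 0.2 s.
At the end, for the whole second after the job is handed in: The carrier hangs seated on the right rail (within 4 mm in height, 5 mm across), upright within 0.12 rad and at rest, caught: the plunger is held in by 1.2 to 8 mm and the catch arm is down (under 0.06 rad) (value of joint plunger between 0.0012 and 0.008 m and value of joint catch below 0.06 rad and x of carrier in the frame of rail_b_entry between -0.005 and 0.005 m and y of carrier in the frame of rail_b_entry between -0.1 and -0.03 m and z of carrier in the frame of rail_b_entry between -0.004 and 0.004 m and angle between carrier's own z axis and vertical below 0.12 rad and linear speed of carrier below 0.02 m/s); the robot touches nothing.
It fails at once if the plunger is driven to the bottom of its stroke (more than 9.5 mm) (value of joint plunger above 0.0095 m).
It fails at once if the carrier is forced on the left rail (more than 35 N) (contact force between carrier and rail_a above 35 N).
It fails at once if the carrier is forced on the right rail (more than 35 N) (contact force between carrier and rail_b above 35 N).
It fails at once if the carrier is tilted by more than 0.35 rad (angle between carrier's own z axis and vertical above 0.35 rad).
It fails at once if a bystander is moved by more than 30 mm (distance of any of wash_bottle, flask, beaker, small_bottle from where it was at the start of the episode above 0.03 m).
It also fails if it takes over 72 s, if anything falls off the work surface, if the arm or the gripper's body presses on something with over 40 N, if the wrist force passes 120 N, or if a joint passes its speed limit or range.

## Working session

There is one attempt and no reset: what is moved stays moved. The work goes in short steps, Python scripts to look and compute and a tool call to move; the robot and the scene stay as the last step left them, time stands still between calls to the robot, and variables do not carry over. Pictures are saved under pics/ and viewed, at most 10 in all, crops included, and the job is handed in when it is done.

Besides the shell and the picture viewer there is one more tool, called after "Emit:" by a JSON object that holds its "name" and its "arguments". drive_tool: Moves the arm, as the interface text tells. Its arguments: {"type":"object","properties":{"rows":{"type":"array"},"force":{"type":"number"}},"required":["rows"]}

```bash
mkdir -p pics; cat > h.py <<'E'
import numpy as np, cv2
from scipy.spatial.transform import Rotation as R
from cell import env
def cap(n):
    s=env.state(); c=env.capture(n)
    if 'hand_eye' in c:
        T=np.eye(4);T[:3,:3]=R.from_rotvec(s['tcp_rot']).as_matrix();T[:3,3]=s['tool_pos']; M=T@np.array(c['hand_eye'])
    else:
        M=np.eye(4);r=R.from_rotvec(np.ravel(c['rvec'])).as_matrix();M[:3,:3]=r.T;M[:3,3]=-r.T@np.ravel(c['tvec'])
    return c,M
def lm(n,M,name,k=3):
    out=[]
    for d in env.landmark_of(n,name)[:k]:
        p=M@np.r_[d['at'],1]; out.append((round(d['conf'],2),np.round(p[:3]*1000,1).tolist()))
    return out
E
python3 - <<'E'
from h import *
print({k:np.round(v,3) for k,v in env.state().items()})
for n in ['scene','top']:
    c,M=cap(n); cv2.imwrite(f'pics/{n}0.png',c['image']); print(n,np.round(M[:3,3],3))
    for q in ['carrier','carrier_tab','carrier_legs','carrier_pin','rail_a','rail_a_lip','rail_a_stop','rail_a_end','rail_b','rail_b_stop','rail_b_lip','rail_b_entry','plunger','small_bottle','wash_bottle','flask','beaker']:
        try: print(q,lm(n,M,q))
        except Exception as e: print(q,repr(e))
E
```

```text
{'t': np.float64(0.0), 'qpos': array([ 1.23 ,  0.69 , -0.195,  1.566,  0.157,  0.902, -0.215]), 'qvel': array([-0.001,  0.   , -0.002, -0.001,  0.001,  0.   ,  0.   ]), 'joint_torque': array([-0.0000e+00, -5.3961e+01, -1.2670e+00, -1.5854e+01,  9.0000e-03,
        1.0000e-02,  0.0000e+00]), 'tool_pos': array([ 0.229, -0.581,  0.23 ]), 'tcp_rot': array([-3.085e+00, -5.850e-01,  1.000e-03]), 'contact_force': array([-0.643,  0.143,  0.097]), 'moment': array([-0.01 , -0.056,  0.01 ]), 'grip_force': np.float64(0.0), 'grip_width': np.float64(0.085)}
scene [0.086 0.358 0.635]
carrier [(0.73, [507.8, -238.1, 214.6]), (0.64, [547.0, -174.1, 210.5]), (0.6, [750.5, -352.2, 119.2])]
carrier_tab [(0.91, [539.8, -174.5, 254.6]), (0.6, [755.1, -346.7, 149.5])]
carrier_legs [(0.92, [544.2, -175.0, 196.8]), (0.83, [749.8, -351.6, 109.6])]
carrier_pin [(0.73, [520.1, -155.8, 207.3]), (0.73, [746.9, -331.8, 114.5])]
rail_a [(0.92, [448.7, -374.8, 1.6]), (0.75, [525.4, -205.9, -5.3])]
rail_a_lip [(0.58, [530.5, -214.8, 216.7]), (0.58, [546.4, -173.4, 196.9])]
rail_a_stop [(0.93, [496.2, -256.5, 218.0])]
[... 1292 characters left out ...]
.0, -1.1])]
rail_a_end [(0.91, [508.2, -238.7, 209.4]), (0.35, [486.5, -294.7, 216.2])]
rail_b [(0.9, [525.1, -201.0, 0.4]), (0.74, [445.5, -367.9, 3.7]), (0.6, [542.4, -174.0, 257.7])]
rail_b_stop [(0.95, [483.1, -294.6, 216.5])]
rail_b_lip [(0.95, [468.3, -349.3, 217.9])]
rail_b_entry [(0.86, [474.6, -321.7, 213.8])]
plunger ValueError('it knows: beaker, carrier, carrier_legs, carrier_pin, carrier_tab, carrier_tubes, flask, rail, rail_a_end, rail_a_lip, rail_a_stop, rail_b_entry, rail_b_lip, rail_b_stop, small_bottle, wash_bottle')
small_bottle [(0.89, [365.3, -339.7, 0.1])]
wash_bottle [(0.68, [664.3, -272.4, 3.0])]
flask [(0.9, [634.4, -439.0, 2.7])]
beaker [(0.93, [567.0, -556.5, 2.7])]
```

View pics/scene0.png

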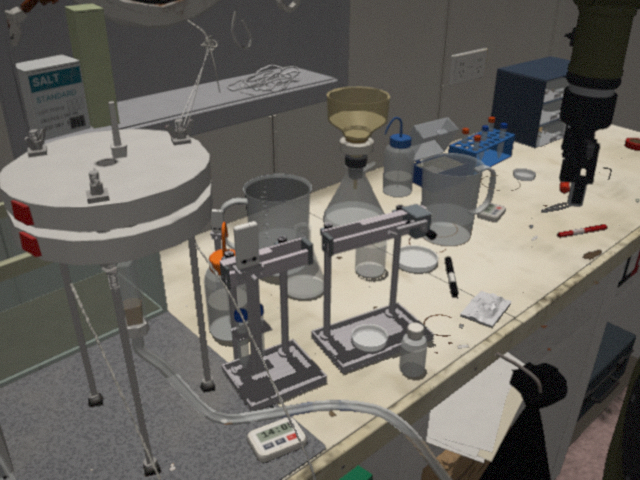

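View pics/top0.png

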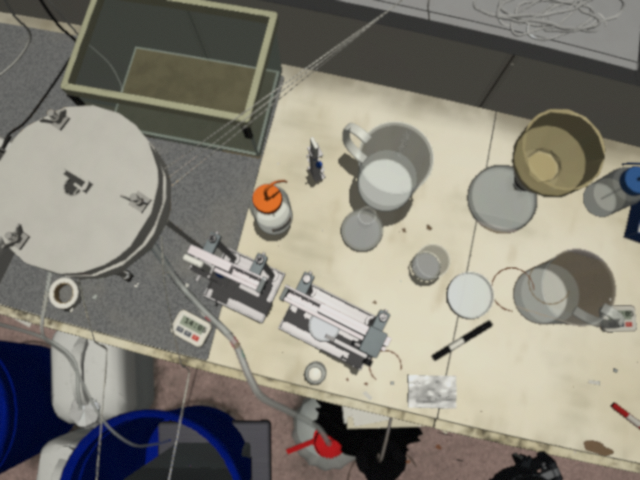

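The scene view shows the carrier's white tab at (246,242) on the left rail, and rail B with its stop block at (415,220). A big drum on a tripod stands left of it, with its top centre at (107,162). The top view shows the carrier at about (212,242), rail B from (290,290) to (380,345), and the drum's right edge at about x=168. I'll triangulate the drum to see whether the arm can clear it, and work out the yaw.

```bash
python3 - <<'E'
from h import *
cs={n:cap(n) for n in('scene','top')}
def ray(n,p):
    c,M=cs[n];K=np.array([[c['fx'],0,c['cx']],[0,c['fy'],c['cy']],[0,0,1]])
    u=cv2.undistortPoints(np.array([[p]],float),K,np.array(c['distortion']))[0,0]
    d=M[:3,:3]@np.r_[u,1];return M[:3,3],d/np.linalg.norm(d)
def tri(a,b):
    o1,d1=ray('scene',a);o2,d2=ray('top',b)
    A=np.c_[d1,-d2];t=np.linalg.lstsq(A,o2-o1,rcond=None)[0]
    p,q=o1+t[0]*d1,o2+t[1]*d2;return np.round((p+q)/2,3),np.round(np.linalg.norm(p-q),3)
for a,b in [((107,162),(75,185)),((182,132),(137,202)),((35,140),(55,118)),((97,183),(12,237)),((246,225),(218,240)),((212,170),(168,190))]: print(a,tri(a,b))
s=env.state();m=R.from_rotvec(s['tcp_rot']).as_matrix();print(m.round(3))
xa=np.r_[508.,-240]-np.r_[544,-174];print('rail dir',xa/np.linalg.norm(xa))
E
```

```text
(107, 162) (array([ 0.623, -0.044,  0.384]), np.float64(0.0))
(182, 132) (array([ 0.593, -0.133,  0.398]), np.float64(0.001))
(35, 140) (array([ 0.71 , -0.017,  0.401]), np.float64(0.002))
(97, 183) (array([0.553, 0.025, 0.402]), np.float64(0.003))
(246, 225) (array([ 0.57 , -0.206,  0.251]), np.float64(0.006))
(212, 170) (array([ 0.607, -0.166,  0.343]), np.float64(0.039))
[[ 0.931  0.366  0.   ]
 [ 0.366 -0.931  0.   ]
 [ 0.     0.    -1.   ]]
rail dir [-0.47885213 -0.87789557]
```

Emit:
{"name": "drive_tool", "arguments": {"rows": [[[10,10,20],[0,0,0.07],0.2],[[14,17,20],[0,0,0.07],0.2],[[14,17,20],[0,0,0.07],0.2],[[14,17,20],[0,0,0.07],0.2],[[14,17,20],[0,0,0.07],0.2],[[14,17,20],[0,0,0.07],0.2],[[14,17,20],[0,0,0.07],0.2],[[14,17,20],[0,0,0.07],0.2],[[14,17,10],[0,0,0.07],0.2],[[14,17,0],[0,0,0.07],0.2]]}}

```text
t: 2.8
tool_pos: [0.3662, -0.418, 0.4025]
tcp_rot: [2.693, 1.612, 0.001]
contact_force: [0.5, -1.5, 0.1]
grip_width: 0.0684
grip_force: 0.0
```

Emit:
{"name": "drive_tool", "arguments": {"rows": [[[14,17,0],[0,0,0],0.2],[[14,17,0],[0,0,0],0.2],[[14,17,0],[0,0,0],0.2],[[14,17,0],[0,0,0],0.2],[[14,17,0],[0,0,0],0.2],[[14,17,0],[0,0,0],0.2],[[14,17,0],[0,0,0],0.2],[[14,17,0],[0,0,0],0.2],[[5,5,0],[0,0,0],0.2],[[0,0,0],[0,0,0],0.2]]}}

```text
t: 3.8
tool_pos: [0.4822, -0.2764, 0.4004]
tcp_rot: [-2.695, -1.612, 0.001]
contact_force: [-0.4, 0.1, -0.1]
grip_width: 0.0683
grip_force: 0.0
```

```bash
python3 - <<'E'
from h import *
s=env.state();print(s['t'],s['tool_pos'],s['qpos'].round(2) if hasattr(s['qpos'],'round') else s['qpos'],s['grip_width'],R.from_rotvec(s['tcp_rot']).as_matrix().round(3).tolist())
n='wrist';c,M=cap(n); cv2.imwrite('pics/w1.png',c['image']);print(M[:3,3])
for q in ['carrier','carrier_tab','carrier_legs','carrier_pin','rail_a_lip','rail_a_stop','rail_a_end','rail_b_stop','rail_b_lip','rail_b_entry']: print(q,lm(n,M,q))
c,M=cap('top');K=np.array([[c['fx'],0,c['cx']],[0,c['fy'],c['cy']],[0,0,1]])
for p in [(168,190),(160,155),(155,245),(165,215)]:
    u=cv2.undistortPoints(np.array([[p]],float),K,np.array(c['distortion']))[0,0];d=M[:3,:3]@np.r_[u,1]
    print([np.round(M[:3,3]+d*(z-M[2,3])/d[2],3)[:2].tolist() for z in (.38,.32)])
E
```

```text
3.8 [ 0.48215845 -0.27643976  0.40039997] [ 0.72  0.45 -0.46  1.5   0.21  1.23 -0.26] 0.068261155258814 [[0.473, 0.881, -0.001], [0.881, -0.473, 0.001], [0.0, -0.002, -1.0]]
[ 0.51212685 -0.21838507  0.54317235]
carrier [(0.68, [756.6, -353.2, 122.3]), (0.59, [540.8, -173.2, 208.8])]
carrier_tab [(0.83, [751.4, -350.5, 154.0]), (0.72, [535.6, -172.2, 257.2]), (0.55, [546.0, -174.4, 141.2])]
carrier_legs [(0.88, [754.6, -350.1, 110.1]), (0.68, [495.8, -255.9, 220.8]), (0.61, [538.0, -173.5, 194.8])]
carrier_pin [(0.96, [747.5, -334.2, 117.9]), (0.6, [516.5, -162.4, 207.4]), (0.41, [508.9, -245.2, 213.2])]
rail_a_lip [(0.9, [528.7, -209.8, 216.3])]
rail_a_stop [(0.73, [495.7, -257.5, 222.7])]
rail_a_end [(0.88, [505.2, -244.2, 214.2])]
rail_b_stop [(0.87, [489.4, -299.4, 218.2])]
rail_b_lip []
rail_b_entry [(0.6, [470.6, -323.3, 209.8])]
[[0.613, -0.165], [0.631, -0.147]]
[[0.66, -0.153], [0.683, -0.134]]
[[0.543, -0.151], [0.554, -0.131]]
[[0.581, -0.162], [0.596, -0.144]]
```

View pics/w1.png

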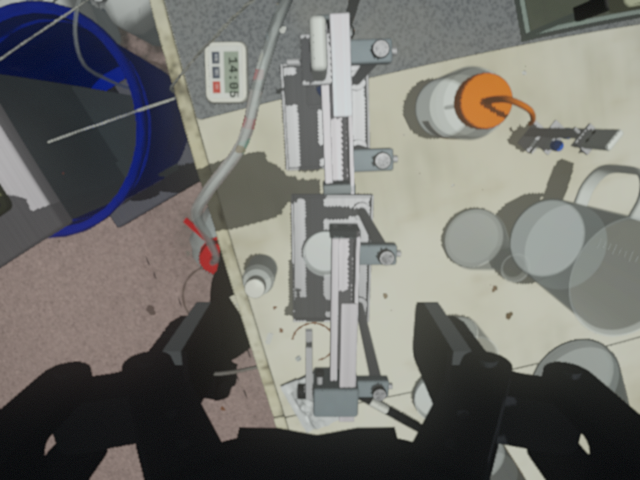

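The wrist view shows the tab at about (320,45) and rail A roughly vertical in the picture. The drum's edge sits very close behind the carrier. I'll lean the tool by 0.4 rad so that the gripper and camera stay clear of it, and slide the carrier out that way.

Emit:
{"name": "drive_tool", "arguments": {"rows": [[[0,0,0],[0.088,-0.047,0],0.3],[[0,0,0],[0.088,-0.047,0],0.3],[[4,7,0],[0.088,-0.047,0],0.3],[[10,15,-10],[0.088,-0.047,0],0.3],[[10,16,-20],[0,0,0],0.3],[[10,16,-20],[0,0,0],0.3],[[0,0,0],[0,0,0],0.3]]}}

```text
t: 5.1
tool_pos: [0.5151, -0.2204, 0.3493]
tcp_rot: [-2.478, -1.483, -0.498]
contact_force: [-0.5, 0.2, 0.5]
grip_width: 0.0599
grip_force: 0.0
```

```bash
python3 - <<'E'
from h import *
s=env.state();print(s['t'],s['tool_pos'],s['grip_width'],s['qpos'].round(2),R.from_rotvec(s['tcp_rot']).as_matrix().round(3).tolist())
n='wrist';c,M=cap(n); cv2.imwrite('pics/w2.png',c['image']);print(M[:3,3])
for q in ['carrier','carrier_tab','carrier_legs','rail_a_lip','rail_a_stop','rail_a_end']: print(q,lm(n,M,q))
E
```

```text
5.1 [ 0.51513034 -0.22037268  0.34933031] 0.05985200010741635 [ 0.91  0.56 -0.6   1.61 -0.12  1.03 -0.04] [[0.436, 0.882, 0.178], [0.811, -0.471, 0.347], [0.39, -0.007, -0.921]]
[ 0.51709463 -0.21641582  0.50679903]
carrier [(0.92, [540.9, -170.6, 212.5]), (0.68, [755.5, -353.1, 120.8])]
carrier_tab [(0.92, [539.5, -173.5, 253.1]), (0.55, [748.3, -353.7, 151.8])]
carrier_legs [(0.84, [540.3, -174.6, 194.3]), (0.56, [755.3, -351.1, 108.7])]
rail_a_lip [(0.76, [525.2, -209.0, 220.6]), (0.2, [669.2, -273.3, 3.7])]
rail_a_stop [(0.66, [494.2, -259.4, 223.0])]
rail_a_end [(0.84, [506.0, -245.8, 212.0])]
```

View pics/w2.png

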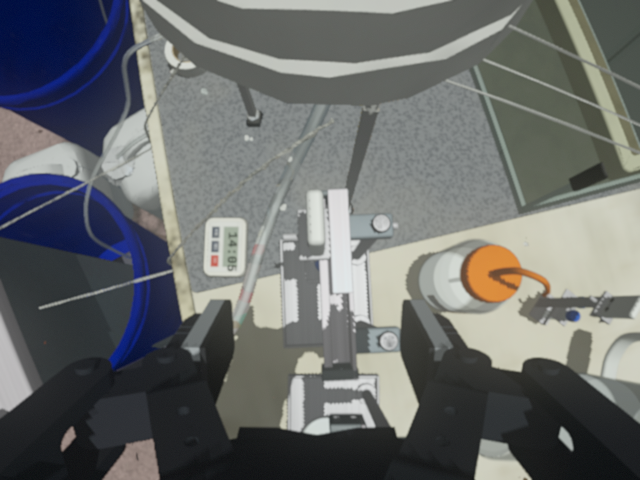

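The view shows the drum's rim at row 100, beyond the tab at (316,218), which is centred between the fingers. I'll lean a little more and go down to the tab.

Emit:
{"name": "drive_tool", "arguments": {"rows": [[[0,0,0],[0.088,-0.047,0],0.3],[[1,3,-15],[0,0,0],0.3],[[3,5,-15],[0,0,0],0.3],[[3,5,-15],[0,0,0],0.3],[[3,5,-15],[0,0,0],0.3],[[3,5,-15],[0,0,0],0.3],[[3,5,-15],[0,0,0],0.3],[[3,5,-10],[0,0,0],0.3],[[3,6,-7],[0,0,0],0.3],[[0,0,0],[0,0,0],0.3]]}}

```text
t: 6.45
tool_pos: [0.5379, -0.1834, 0.244]
tcp_rot: [-2.42, -1.444, -0.615]
contact_force: [-0.3, 0.8, 0.9]
grip_width: 0.0596
grip_force: 0.0
```

Emit:
{"name": "drive_tool", "arguments": {"force": 20, "rows": [[[0,0,0],[0,0,0],0.6],[[0,0,0],[0,0,0],0.8],[[0,0,0],[0,0,0],1],[[0,0,0],[0,0,0],1],[[0,0,0],[0,0,0],1]]}}

```text
t: 6.95
tool_pos: [0.5363, -0.1837, 0.2446]
tcp_rot: [-2.419, -1.444, -0.612]
contact_force: [-4.7, -0.4, 5.5]
grip_width: 0.0097
grip_force: 20.1
```

Emit:
{"name": "drive_tool", "arguments": {"rows": [[[-2,1,0],[0,0,0],1],[[-3,-5,0],[0,0,0],1],[[-4,-7,0],[0,0,0],1],[[-4,-7,0],[0,0,0],1],[[-4,-7,0],[0,0,0],1],[[0,0,0],[0,0,0],1]]}}

```text
t: 7.55
tool_pos: [0.5207, -0.2118, 0.2446]
tcp_rot: [-2.426, -1.441, -0.616]
contact_force: [-2.1, -2.3, 4.7]
grip_width: 0.0096
grip_force: 20.2
```

Emit:
{"name": "drive_tool", "arguments": {"rows": [[[-4,-7,0],[0,0,0],1],[[-4,-7,0],[0,0,0],1],[[-4,-7,0],[0,0,0],1],[[-4,-7,0],[0,0,0],1],[[-1,-2,0],[0,0,0],1],[[0,0,0],[0,0,0],1]]}}

```text
t: 8.15
tool_pos: [0.5044, -0.2412, 0.2446]
tcp_rot: [-2.425, -1.443, -0.617]
contact_force: [1.7, -3.1, 4.4]
grip_width: 0.0096
grip_force: 20.7
```

```bash
python3 - <<'E'
from h import *
s=env.state();print(s['t'],s['tool_pos'],s['contact_force'].round(1))
for n in ['wrist','top','scene']:
    c,M=cap(n); cv2.imwrite(f'pics/{n}3.png',c['image'])
    for q in ['carrier','carrier_tab','carrier_legs','rail_a_lip','rail_a_stop','rail_a_end']: print(q,lm(n,M,q,2))
E
```

```text
8.15 [ 0.5043556  -0.24115715  0.24459749] [ 1.7 -3.1  4.4]
carrier [(0.75, [512.3, -228.8, 210.1]), (0.29, [667.7, -270.0, 5.1])]
carrier_tab [(0.63, [510.2, -228.6, 255.6]), (0.39, [512.4, -230.0, 211.2])]
carrier_legs [(0.92, [509.2, -233.6, 196.6])]
rail_a_lip [(0.57, [526.4, -211.7, 218.2])]
rail_a_stop [(0.83, [496.9, -257.5, 224.3])]
rail_a_end []
carrier [(0.73, [754.0, -352.0, 120.0]), (0.7, [513.4, -232.8, 212.6])]
carrier_tab [(0.98, [755.1, -349.5, 148.8]), (0.79, [516.3, -232.0, 254.9])]
carrier_legs [(0.6, [517.2, -226.9, 201.7])]
rail_a_lip [(0.81, [533.3, -210.7, 215.5]), (0.42, [518.0, -229.8, 200.2])]
rail_a_stop [(0.39, [523.8, -201.3, 3.2])]
rail_a_end [(0.92, [508.4, -238.8, 212.1])]
carrier [(0.72, [515.5, -231.6, 207.9]), (0.72, [510.4, -231.8, 256.2])]
carrier_tab [(0.94, [754.0, -350.7, 151.6]), (0.9, [510.4, -235.4, 254.5])]
carrier_legs [(0.71, [513.5, -232.9, 197.4]), (0.56, [751.3, -350.1, 109.8])]
rail_a_lip [(0.73, [526.4, -215.3, 221.6])]
rail_a_stop [(0.91, [499.3, -256.0, 218.0])]
rail_a_end [(0.87, [506.8, -238.1, 212.4])]
```

Emit:
{"name": "drive_tool", "arguments": {"rows": [[[-0.7,-1.3,0],[0,0,0],1],[[-0.7,-1.3,0],[0,0,0],1],[[-0.7,-1.3,0],[0,0,0],1],[[-0.7,-1.3,0],[0,0,0],1],[[0,0,0],[0,0,0],1]]}}

```text
t: 9.7
tool_pos: [0.5021, -0.2449, 0.2446]
tcp_rot: [-2.423, -1.444, -0.618]
contact_force: [4.8, -0.5, 1.5]
grip_width: 0.0095
grip_force: 20.7
```

Emit:
{"name": "drive_tool", "arguments": {"rows": [[[-0.5,-0.9,0],[0,0,0],1],[[-0.5,-0.9,0],[0,0,0],1],[[0,0,0],[0,0,0],1]]}}

```text
t: 10.0
tool_pos: [0.5012, -0.2467, 0.2446]
tcp_rot: [-2.423, -1.444, -0.618]
contact_force: [5.1, 0.1, 2.2]
grip_width: 0.0095
grip_force: 20.7
```

Emit:
{"name": "drive_tool", "arguments": {"rows": [[[0.9,-0.5,0],[0,0,0],1],[[-0.5,-0.9,0],[0,0,0],1],[[-0.5,-0.9,0],[0,0,0],1],[[0,0,0],[0,0,0],1],[[0,0,0],[0,0,0],1]]}}

```text
t: 10.5
tool_pos: [0.5004, -0.2489, 0.2446]
tcp_rot: [-2.422, -1.444, -0.616]
contact_force: [4.6, 0.6, 3.4]
grip_width: 0.0097
grip_force: 20.7
```

Emit:
{"name": "drive_tool", "arguments": {"rows": [[[-0.5,-0.9,0],[0,0,0],1],[[-0.5,-0.9,0],[0,0,0],1],[[0,0,0],[0,0,0],1]]}}

```text
t: 10.8
tool_pos: [0.4994, -0.2498, 0.2445]
tcp_rot: [-2.421, -1.444, -0.616]
contact_force: [6.4, 3.1, 1.4]
grip_width: 0.0093
grip_force: 21.7
```

The carrier is at the stop: travel was 75.7 mm and the force along the rail rose to about 6 N. I'll back off slightly, let go, straighten the tool and grip again.

Emit:
{"name": "drive_tool", "arguments": {"rows": [[[0.5,0.9,0],[0,0,0],1],[[0.5,0.9,0],[0,0,0],1],[[0,0,0],[0,0,0],1],[[0,0,0],[0,0,0],0.7],[[0,0,0],[0,0,0],0.5],[[0,0,0],[0,0,0],0.3],[[-4,-8,15],[0,0,0],0.3],[[-5,-9,20],[0,0,0],0.3],[[-5,-9,20],[0,0,0],0.3],[[0,0,20],[0,0,0],0.3]]}}

```text
t: 11.8
tool_pos: [0.4841, -0.2768, 0.3189]
tcp_rot: [-2.425, -1.439, -0.611]
contact_force: [0.3, 0.0, -0.3]
grip_width: 0.0598
grip_force: 0.0
```

Emit:
{"name": "drive_tool", "arguments": {"rows": [[[5,10,0],[-0.103,0.055,0],0.3],[[6,10,0],[-0.103,0.055,0],0.3],[[7,10,0],[-0.103,0.055,0],0.3],[[0,0,0],[0,0,0],0.3]]}}

```text
t: 12.2
tool_pos: [0.5075, -0.2363, 0.321]
tcp_rot: [-2.615, -1.585, -0.198]
contact_force: [0.5, 0.8, 0.2]
grip_width: 0.0598
grip_force: 0.0
```

```bash
python3 - <<'E'
from h import *
s=env.state();print(s['t'],s['tool_pos'],s['contact_force'].round(1),R.from_rotvec(s['tcp_rot']).as_matrix().round(3).tolist())
for n in ['wrist','top','scene']:
    c,M=cap(n); cv2.imwrite(f'pics/{n}4.png',c['image'])
    for q in ['carrier','carrier_tab','carrier_legs','rail_a_stop','rail_a_end','rail_b_stop','rail_b_lip','rail_b_entry']: print(q,lm(n,M,q,2))
E
```

```text
12.2 [ 0.50752817 -0.23629716  0.320966  ] [0.5 0.8 0.2] [[0.457, 0.886, 0.071], [0.876, -0.463, 0.133], [0.15, 0.001, -0.989]]
carrier [(0.66, [754.3, -351.6, 122.6])]
carrier_tab [(0.93, [501.7, -239.5, 253.6])]
carrier_legs [(0.69, [507.5, -240.5, 193.5]), (0.61, [754.5, -353.9, 111.0])]
rail_a_stop [(0.74, [497.1, -259.1, 221.1])]
rail_a_end [(0.17, [511.4, -240.6, 140.4])]
rail_b_stop [(0.84, [485.8, -301.1, 219.5])]
rail_b_lip [(0.26, [522.4, -207.3, 2.2])]
rail_b_entry [(0.95, [471.2, -320.1, 209.7])]
carrier [(0.69, [753.1, -351.4, 120.7])]
carrier_tab [(0.57, [753.8, -349.7, 148.3])]
carrier_legs [(0.63, [759.6, -353.9, 109.1])]
rail_a_stop []
rail_a_end []
rail_b_stop [(0.58, [484.7, -294.4, 217.5])]
rail_b_lip [(0.7, [469.2, -350.6, 217.6])]
rail_b_entry [(0.78, [474.8, -317.2, 215.1])]
carrier [(0.95, [512.0, -240.7, 210.5]), (0.59, [752.1, -352.1, 122.3])]
carrier_tab [(0.9, [752.8, -349.1, 151.2]), (0.72, [503.2, -237.2, 254.9])]
carrier_legs [(0.85, [509.1, -238.8, 195.2]), (0.72, [751.5, -349.2, 106.1])]
rail_a_stop [(0.58, [496.8, -255.8, 215.9])]
rail_a_end [(0.87, [510.1, -239.1, 213.0])]
rail_b_stop [(0.73, [488.7, -299.3, 216.3])]
rail_b_lip [(0.69, [467.2, -349.3, 213.6])]
rail_b_entry [(0.89, [475.5, -319.8, 215.8])]
```

View pics/wrist4.png

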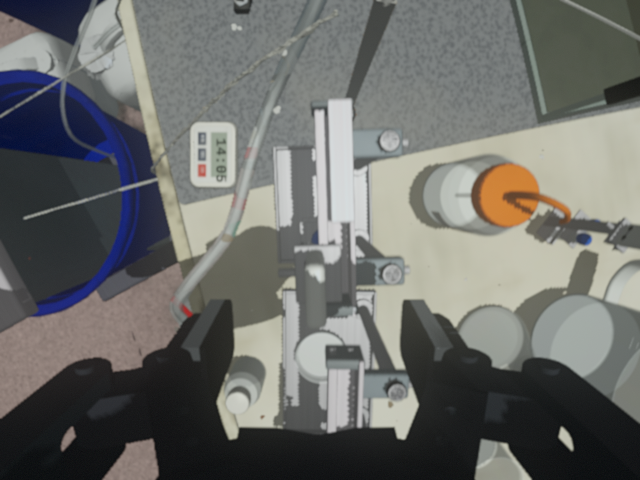

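The tab is centred between the fingers at about (318,270). Down to grip.

Emit:
{"name": "drive_tool", "arguments": {"rows": [[[0,0,-20],[0,0,0],0.3],[[0,-1,-20],[0,0,0],0.3],[[-1,-1,-20],[0,0,0],0.3],[[0,0,-14],[0,0,0],0.3],[[0,0,-9],[0,0,0],0.3],[[0,0,0],[0,0,0],0.3],[[0,0,0],[0,0,0],0.6],[[0,0,0],[0,0,0],0.8]]}}

```text
t: 14.35
tool_pos: [0.5036, -0.2471, 0.2372]
tcp_rot: [-2.629, -1.567, -0.197]
contact_force: [-0.1, -0.3, 0.7]
grip_width: 0.0316
grip_force: 0.0
```

Emit:
{"name": "drive_tool", "arguments": {"force": 60, "rows": [[[0,0,0],[0,0,0],1],[[0,0,0],[0,0,0],1],[[0,0,0],[0,0,0],1],[[0,0,0],[0,0,0],1]]}}

```text
t: 14.75
tool_pos: [0.5034, -0.2467, 0.237]
tcp_rot: [-2.628, -1.567, -0.197]
contact_force: [-1.1, 0.9, 5.9]
grip_width: 0.0092
grip_force: 58.8
```

Gripped, a little off-centre on the tab but secure. Before lifting I'll take rail B's line from the earlier settled wrist picture.

```bash
python3 - <<'E'
import cv2
i=cv2.imread('pics/w1.png');cv2.imwrite('pics/w1c.png',cv2.resize(i[110:390,280:420],None,fx=2.1,fy=2.1,interpolation=cv2.INTER_CUBIC))
E
```

```text
(no output)
```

View pics/w1c.png

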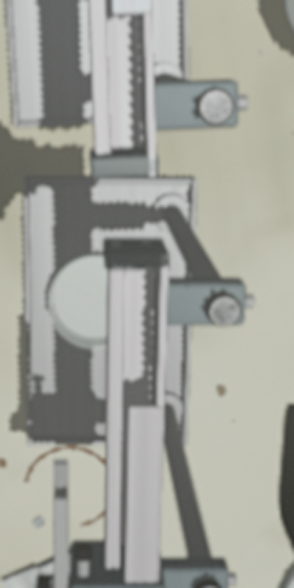

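The crop shows the flange tops as the light strips on the left: rail A centred at crop x of about 100 (y 20–150), and rail B at about 114 (y 270–560). B's end stop face is at y of about 267, and its lip begins at y of about 405.

```bash
python3 - <<'E'
from h import *
i=cv2.cvtColor(cv2.imread('pics/w1.png'),cv2.COLOR_BGR2GRAY)
c,_=cap('wrist')
T=np.eye(4);T[:3,:3]=R.from_rotvec([-2.695,-1.612,.001]).as_matrix();T[:3,3]=[.48216,-.27644,.4004];M=T@np.array(c['hand_eye'])
K=np.array([[c['fx'],0,c['cx']],[0,c['fy'],c['cy']],[0,0,1]])
def pl(p,z):
    u=cv2.undistortPoints(np.array([[p]],float),K,np.array(c['distortion']))[0,0];d=M[:3,:3]@np.r_[u,1]
    return ((M[:3,3]+d*(z-M[2,3])/d[2])*1000)[:2].round(1)
def prof(y): print(y,i[y,318:362].tolist())
for y in (125,150,170,245,270,295,330,360): prof(y)
f=lambda cx,cy:(280+cx/2.1,110+cy/2.1)
P={k:pl(f(*v),.210) for k,v in dict(a0=(99.5,20),a1=(101,145),b0=(114.5,275),b1=(114,400),b2=(113,560)).items()};print(P)
print('bstop',pl(f(114,267),.217),'blip',pl(f(128,405),.218),'astop', pl(f(101,152),.22))
E
```

```text
125 [166, 194, 202, 194, 175, 179, 198, 204, 205, 205, 205, 199, 189, 195, 199, 200, 200, 202, 204, 205, 206, 204, 196, 176, 143, 113, 105, 104, 99, 103, 144, 185, 199, 199, 198, 202, 204, 203, 202, 202, 202, 203, 203, 203]
150 [98, 98, 98, 97, 99, 130, 177, 200, 205, 205, 205, 204, 198, 190, 195, 199, 199, 201, 203, 206, 207, 208, 204, 187, 149, 111, 101, 104, 101, 94, 99, 149, 193, 204, 193, 155, 123, 122, 124, 125, 127, 128, 128, 129]
170 [142, 163, 176, 181, 182, 173, 164, 184, 201, 205, 205, 203, 202, 194, 186, 193, 199, 200, 202, 204, 207, 208, 204, 187, 149, 111, 98, 103, 117, 123, 106, 129, 177, 200, 203, 191, 159, 137, 135, 135, 135, 135, 134, 134]
245 [194, 193, 194, 193, 193, 193, 193, 194, 194, 194, 194, 193, 178, 154, 166, 187, 194, 196, 196, 195, 193, 196, 199, 198, 196, 195, 195, 196, 198, 192, 171, 131, 104, 100, 98, 90, 86, 106, 150, 184, 194, 183, 147, 118]
270 [164, 169, 172, 175, 177, 179, 179, 179, 179, 179, 177, 170, 148, 143, 173, 189, 192, 194, 195, 191, 184, 190, 195, 195, 193, 193, 193, 196, 195, 181, 147, 112, 100, 99, 98, 88, 91, 137, 182, 195, 189, 174, 1
[... 194 characters left out ...]
5, 192, 185, 160, 157, 165, 170]
330 [192, 192, 193, 193, 193, 192, 193, 194, 192, 181, 157, 128, 127, 160, 181, 186, 187, 189, 184, 157, 117, 99, 128, 169, 186, 187, 185, 183, 182, 180, 180, 181, 183, 184, 185, 187, 186, 184, 178, 177, 183, 170, 126, 89]
360 [173, 168, 166, 167, 173, 183, 189, 191, 192, 192, 186, 162, 145, 168, 182, 184, 184, 184, 170, 129, 98, 111, 149, 179, 186, 184, 181, 180, 179, 178, 178, 180, 181, 182, 183, 183, 182, 179, 180, 189, 193, 193, 192, 192]
{'a0': array([ 522.9, -215.2]), 'a1': array([ 502.1, -255.6]), 'b0': array([ 483.1, -302.5]), 'b1': array([ 458.7, -348.7]), 'b2': array([ 423.9, -414.4])}
bstop [ 485.  -297.9] blip [ 463.9 -350.1] astop [ 501.2 -256.7]
```

Emit:
{"name": "drive_tool", "arguments": {"force": 90, "rows": [[[0,0,0],[0,0,0],1],[[0,0,3],[0,0,0],1],[[0,0,5],[0,0,0],1],[[0,0,6],[0,0,0],1],[[0,0,6],[0,0,0],1],[[0,0,6],[0,0,0],1],[[0,0,5],[0,0,0],1],[[0,0,2],[0,0,0],1],[[0,0,0],[0,0,0],1]]}}

```text
t: 15.7
tool_pos: [0.5029, -0.2474, 0.2697]
tcp_rot: [-2.629, -1.566, -0.195]
contact_force: [-0.0, -0.1, -3.2]
grip_width: 0.0091
grip_force: 87.6
```

```bash
python3 - <<'E'
from h import *
s=env.state();print(s['t'],s['tool_pos'],s['contact_force'].round(1),s['moment'].round(2))
for n in ['scene']:
    c,M=cap(n); cv2.imwrite(f'pics/{n}5.png',cv2.resize(c['image'][180:420,180:480],None,fx=2,fy=2))
    for q in ['carrier','carrier_tab','carrier_legs']: print(q,lm(n,M,q,2))
E
```

```text
15.7 [ 0.5029285  -0.24739832  0.26969335] [-0.  -0.1 -3.2] [-0.27  0.14 -0.03]
carrier [(0.87, [753.2, -350.5, 119.1]), (0.65, [512.3, -242.5, 243.5])]
carrier_tab [(0.87, [754.3, -347.9, 148.6]), (0.67, [506.2, -241.7, 286.0])]
carrier_legs [(0.6, [510.1, -243.0, 228.4])]
```

View pics/scene5.png

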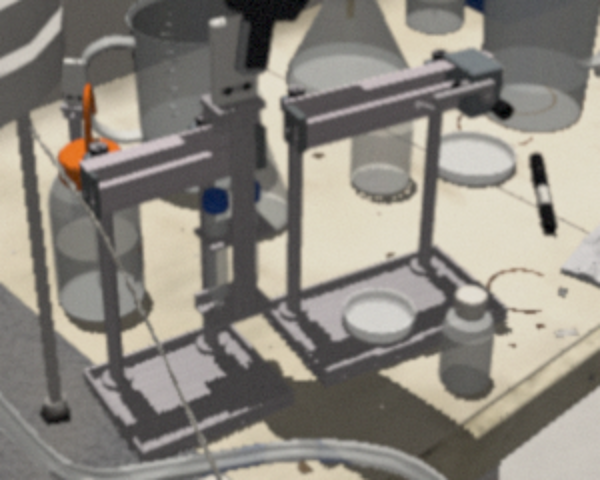

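The view shows the carrier lifted clear, tab upright at crop (228,60), and rail B free ahead at (290–480,100). Traversing.

Emit:
{"name": "drive_tool", "arguments": {"rows": [[[-2,-4,0],[0,0,0],1],[[-4,-9,0],[0,0,0],1],[[-4,-9,0],[0,0,0],1],[[-4,-9,0],[0,0,0],1],[[-4,-9,0],[0,0,0],1],[[-4,-9,0],[0,0,0],1],[[-4,-9,0],[0,0,0],1],[[-4,-9,0],[0,0,0],1],[[-4,-8,0],[0,0,0],1],[[-3,-6,0],[0,0,0],1]]}}

```text
t: 16.9
tool_pos: [0.4654, -0.3289, 0.2692]
tcp_rot: [-2.628, -1.565, -0.195]
contact_force: [-0.0, -0.9, -2.9]
grip_width: 0.0086
grip_force: 87.5
```

Emit:
{"name": "drive_tool", "arguments": {"rows": [[[0,0,0],[0,0,0],1],[[0,0,0],[0,0,0],1]]}}

```text
t: 17.1
tool_pos: [0.4661, -0.3276, 0.2693]
tcp_rot: [-2.627, -1.566, -0.196]
contact_force: [0.2, -0.0, -2.7]
grip_width: 0.0087
grip_force: 87.5
```

```bash
python3 - <<'E'
from h import *
s=env.state();print(s['t'],s['tool_pos'],s['contact_force'].round(1),R.from_rotvec(s['tcp_rot']).as_matrix().round(3).tolist())
for n in ['scene','top','wrist']:
    c,M=cap(n); im=c['image']
    if n=='wrist': cv2.imwrite('pics/wrist6.png',im)
    if n=='scene': cv2.imwrite('pics/scene6.png',cv2.resize(im[190:350,270:470],None,fx=3,fy=3))
    for q in ['carrier','carrier_tab','carrier_legs','rail_b_entry','rail_b_stop','rail_b_lip']: print(q,lm(n,M,q,2))
E
```

```text
17.1 [ 0.46607333 -0.32762771  0.26933793] [ 0.2 -0.  -2.7] [[0.471, 0.88, 0.07], [0.87, -0.476, 0.131], [0.149, -0.001, -0.989]]
carrier [(0.94, [753.4, -354.0, 121.3]), (0.9, [477.3, -319.6, 242.4])]
carrier_tab [(0.84, [468.9, -324.2, 289.6]), (0.61, [446.5, -372.0, 2.3])]
carrier_legs [(0.85, [749.8, -350.8, 108.1]), (0.76, [475.2, -322.4, 227.2])]
rail_b_entry [(0.81, [475.2, -321.5, 215.6])]
rail_b_stop [(0.84, [489.7, -299.6, 218.1])]
rail_b_lip [(0.83, [466.9, -346.8, 217.3])]
carrier [(0.62, [754.6, -351.9, 121.5])]
carrier_tab [(0.56, [755.3, -350.0, 148.4])]
carrier_legs [(0.71, [757.7, -352.2, 110.4])]
rail_b_entry []
rail_b_stop [(0.63, [486.9, -296.3, 219.5])]
rail_b_lip []
carrier [(0.61, [469.1, -321.8, 244.5]), (0.44, [630.9, -438.6, 4.2])]
carrier_tab [(0.76, [467.2, -318.6, 284.6])]
carrier_legs [(0.63, [494.4, -259.9, 220.7])]
rail_b_entry []
rail_b_stop [(0.81, [488.9, -301.0, 216.7])]
rail_b_lip [(0.36, [361.9, -341.8, -0.6]), (0.33, [467.4, -320.9, 287.3])]
```

View pics/scene6.png

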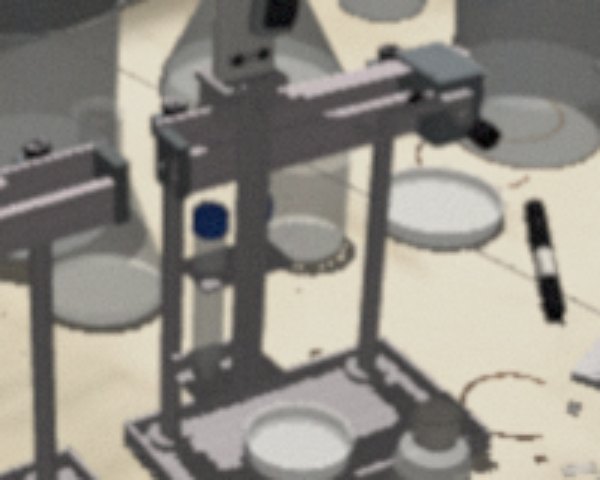

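The carrier hangs over rail B's cut-away part (tab at crop (250,30), stop at (170,130)), within about 3 mm of the entry point. Lowering.

Emit:
{"name": "drive_tool", "arguments": {"rows": [[[0,0,-5],[0,0,0],1],[[0,0,-5],[0,0,0],1],[[0,0,-4],[0,0,0],1],[[0,0,-3],[0,0,0],1],[[0,0,-2],[0,0,0],1],[[0,0,0],[0,0,0],1]]}}

```text
t: 18.75
tool_pos: [0.4658, -0.3278, 0.2499]
tcp_rot: [-2.627, -1.565, -0.195]
contact_force: [-0.6, 0.2, -2.5]
grip_width: 0.0088
grip_force: 87.5
```

Emit:
{"name": "drive_tool", "arguments": {"rows": [[[0,0,-1.5],[0,0,0],1],[[0,0,-1.5],[0,0,0],1],[[0,0,-1.5],[0,0,0],1],[[0,0,0],[0,0,0],1]]}}

```text
t: 19.15
tool_pos: [0.4658, -0.3279, 0.2456]
tcp_rot: [-2.627, -1.566, -0.195]
contact_force: [-0.1, -0.1, -3.0]
grip_width: 0.0086
grip_force: 87.5
```

Emit:
{"name": "drive_tool", "arguments": {"rows": [[[0,0,-1.5],[0,0,0],1],[[0,0,-1.5],[0,0,0],1],[[0,0,-1.5],[0,0,0],1],[[0,0,-1],[0,0,0],1],[[0,0,0],[0,0,0],1]]}}

```text
t: 19.65
tool_pos: [0.4658, -0.3279, 0.2401]
tcp_rot: [-2.627, -1.566, -0.195]
contact_force: [-0.4, 0.1, -2.6]
grip_width: 0.0091
grip_force: 87.5
```

Emit:
{"name": "drive_tool", "arguments": {"rows": [[[0,0,-1],[0,0,0],1],[[0,0,-1],[0,0,0],1],[[0,0,0],[0,0,0],1]]}}

```text
t: 19.95
tool_pos: [0.4658, -0.3279, 0.2382]
tcp_rot: [-2.627, -1.566, -0.195]
contact_force: [-0.2, -0.4, -2.3]
grip_width: 0.0088
grip_force: 87.5
```

Emit:
{"name": "drive_tool", "arguments": {"rows": [[[0,0,-0.6],[0,0,0],1],[[0,0,-0.6],[0,0,0],1],[[0,0,0],[0,0,0],1]]}}

```text
t: 20.25
tool_pos: [0.466, -0.328, 0.2372]
tcp_rot: [-2.628, -1.566, -0.195]
contact_force: [0.5, 0.5, -1.6]
grip_width: 0.0089
grip_force: 87.9
```

Emit:
{"name": "drive_tool", "arguments": {"rows": [[[0,0,-0.5],[0,0,0],1],[[0,0,0],[0,0,0],1]]}}

```text
t: 20.45
tool_pos: [0.466, -0.328, 0.2372]
tcp_rot: [-2.628, -1.566, -0.195]
contact_force: [-2.0, 0.2, 3.7]
grip_width: 0.0088
grip_force: 88.3
```

Seated on rail B: the height matches and it carries about 6 N. Now I slide along, watching the force.

Emit:
{"name": "drive_tool", "arguments": {"rows": [[[-1,-2,0],[0,0,0],1],[[-2.3,-4.4,0],[0,0,0],1],[[-2.3,-4.4,0],[0,0,0],1],[[-2.3,-4.4,0],[0,0,0],1],[[-2.3,-4.4,0],[0,0,0],1],[[0,0,0],[0,0,0],1]]}}

```text
t: 21.05
tool_pos: [0.4558, -0.3489, 0.2371]
tcp_rot: [-2.63, -1.565, -0.196]
contact_force: [-0.4, -0.1, 5.6]
grip_width: 0.0086
grip_force: 88.7
```

Emit:
{"name": "drive_tool", "arguments": {"rows": [[[-1.4,-2.7,0],[0,0,0],1],[[-1.4,-2.7,0],[0,0,0],1],[[-1.4,-2.7,0],[0,0,0],1],[[-1.4,-2.7,0],[0,0,0],1],[[0,0,0],[0,0,0],1]]}}

```text
t: 21.55
tool_pos: [0.4503, -0.3591, 0.2371]
tcp_rot: [-2.629, -1.565, -0.196]
contact_force: [0.2, 1.7, 6.0]
grip_width: 0.0088
grip_force: 88.5
```

Emit:
{"name": "drive_tool", "arguments": {"rows": [[[-0.9,-1.8,0],[0,0,0],1],[[-0.9,-1.8,0],[0,0,0],1],[[-0.9,-1.8,0],[0,0,0],1],[[-0.9,-1.8,0],[0,0,0],1],[[0,0,0],[0,0,0],1]]}}

```text
t: 22.05
tool_pos: [0.4468, -0.366, 0.2371]
tcp_rot: [-2.629, -1.566, -0.196]
contact_force: [1.0, 1.0, 5.5]
grip_width: 0.0089
grip_force: 88.5
```

```bash
python3 - <<'E'
from h import *
c,M=cap('scene'); cv2.imwrite('pics/scene7.png',cv2.resize(c['image'][180:300,310:470],None,fx=4,fy=4,interpolation=cv2.INTER_CUBIC))
E
```

```text
(no output)
```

View pics/scene7.png

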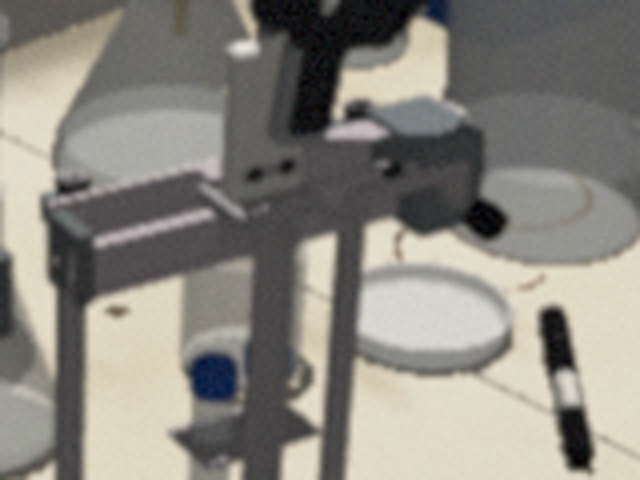

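The carrier, tab at (255,130), is still some 30 mm short of the plunger's black tip at (388,165). Going on in small steps.

Emit:
{"name": "drive_tool", "arguments": {"rows": [[[-0.9,-1.8,0],[0,0,0],1],[[-0.9,-1.8,0],[0,0,0],1],[[-0.9,-1.8,0],[0,0,0],1],[[-0.9,-1.8,0],[0,0,0],1],[[0,0,0],[0,0,0],1]]}}

```text
t: 22.6
tool_pos: [0.4432, -0.3732, 0.2371]
tcp_rot: [-2.629, -1.566, -0.196]
contact_force: [0.6, 1.0, 5.6]
grip_width: 0.0086
grip_force: 88.5
```

Emit:
{"name": "drive_tool", "arguments": {"rows": [[[-0.7,-1.3,0],[0,0,0],1],[[-0.7,-1.3,0],[0,0,0],1],[[-0.7,-1.3,0],[0,0,0],1],[[0,0,0],[0,0,0],1]]}}

```text
t: 23.0
tool_pos: [0.4412, -0.377, 0.2371]
tcp_rot: [-2.629, -1.566, -0.196]
contact_force: [1.2, 1.1, 6.3]
grip_width: 0.009
grip_force: 88.5
```

Emit:
{"name": "drive_tool", "arguments": {"rows": [[[-0.7,-1.3,0],[0,0,0],1],[[-0.7,-1.3,0],[0,0,0],1],[[-0.7,-1.3,0],[0,0,0],1],[[0,0,0],[0,0,0],1]]}}

```text
t: 23.4
tool_pos: [0.4396, -0.3798, 0.2371]
tcp_rot: [-2.627, -1.566, -0.198]
contact_force: [2.2, 4.2, 5.9]
grip_width: 0.009
grip_force: 88.5
```

Emit:
{"name": "drive_tool", "arguments": {"rows": [[[-0.7,-1.3,0],[0,0,0],1],[[-0.7,-1.3,0],[0,0,0],1],[[0,0,0],[0,0,0],1]]}}

```text
t: 23.7
tool_pos: [0.4384, -0.382, 0.2371]
tcp_rot: [-2.626, -1.566, -0.199]
contact_force: [2.2, 4.0, 5.1]
grip_width: 0.0089
grip_force: 88.5
```

Emit:
{"name": "drive_tool", "arguments": {"rows": [[[-0.7,-1.3,0],[0,0,0],1],[[-0.7,-1.3,0],[0,0,0],1],[[0,0,0],[0,0,0],1]]}}

```text
t: 24.0
tool_pos: [0.4372, -0.3843, 0.2371]
tcp_rot: [-2.626, -1.567, -0.199]
contact_force: [2.6, 5.0, 5.2]
grip_width: 0.0095
grip_force: 88.4
```

Emit:
{"name": "drive_tool", "arguments": {"rows": [[[-0.7,-1.3,0],[0,0,0],1],[[-0.7,-1.3,0],[0,0,0],1],[[0,0,0],[0,0,0],1]]}}

```text
t: 24.3
tool_pos: [0.436, -0.3864, 0.2371]
tcp_rot: [-2.625, -1.567, -0.2]
contact_force: [2.7, 5.3, 5.3]
grip_width: 0.009
grip_force: 88.4
```

Emit:
{"name": "drive_tool", "arguments": {"rows": [[[-0.7,-1.3,0],[0,0,0],1],[[-0.7,-1.3,0],[0,0,0],1],[[-0.7,-1.3,0],[0,0,0],1],[[0,0,0],[0,0,0],1]]}}

```text
t: 24.7
tool_pos: [0.4335, -0.3911, 0.2371]
tcp_rot: [-2.626, -1.567, -0.199]
contact_force: [2.1, 4.5, 5.1]
grip_width: 0.0089
grip_force: 88.4
```

Emit:
{"name": "drive_tool", "arguments": {"rows": [[[-0.7,-1.3,0],[0,0,0],1],[[-0.7,-1.3,0],[0,0,0],1],[[0,0,0],[0,0,0],1]]}}

```text
t: 25.0
tool_pos: [0.4321, -0.3936, 0.2371]
tcp_rot: [-2.626, -1.567, -0.199]
contact_force: [2.5, 4.3, 5.1]
grip_width: 0.0089
grip_force: 88.4
```

Emit:
{"name": "drive_tool", "arguments": {"rows": [[[-0.5,-0.9,0],[0,0,0],1],[[-0.5,-0.9,0],[0,0,0],1],[[0,0,0],[0,0,0],1]]}}

```text
t: 25.3
tool_pos: [0.4313, -0.3952, 0.2371]
tcp_rot: [-2.626, -1.567, -0.199]
contact_force: [2.7, 3.8, 5.4]
grip_width: 0.0092
grip_force: 88.4
```

Emit:
{"name": "drive_tool", "arguments": {"rows": [[[-0.5,-0.9,0],[0,0,0],1],[[-0.5,-0.9,0],[0,0,0],1],[[0,0,0],[0,0,0],1]]}}

```text
t: 25.6
tool_pos: [0.4307, -0.3962, 0.2371]
tcp_rot: [-2.625, -1.567, -0.201]
contact_force: [3.1, 6.6, 5.3]
grip_width: 0.0088
grip_force: 88.4
```

Emit:
{"name": "drive_tool", "arguments": {"rows": [[[-0.5,-0.9,0],[0,0,0],1],[[-0.5,-0.9,0],[0,0,0],1],[[0,0,0],[0,0,0],1]]}}

```text
t: 25.9
tool_pos: [0.4296, -0.3983, 0.2371]
tcp_rot: [-2.625, -1.567, -0.2]
contact_force: [2.8, 5.3, 4.9]
grip_width: 0.0089
grip_force: 88.4
```

Emit:
{"name": "drive_tool", "arguments": {"rows": [[[-0.5,-0.9,0],[0,0,0],1],[[0,0,0],[0,0,0],1]]}}

```text
t: 26.1
tool_pos: [0.4295, -0.3986, 0.2371]
tcp_rot: [-2.624, -1.567, -0.202]
contact_force: [3.4, 6.7, 5.7]
grip_width: 0.0086
grip_force: 88.3
```

Emit:
{"name": "drive_tool", "arguments": {"rows": [[[-0.5,-0.9,0],[0,0,0],1],[[0,0,0],[0,0,0],1]]}}

```text
t: 26.3
tool_pos: [0.4293, -0.3989, 0.2371]
tcp_rot: [-2.623, -1.567, -0.203]
contact_force: [3.4, 6.9, 4.3]
grip_width: 0.0085
grip_force: 88.3
```

```bash
python3 - <<'E'
from h import *
c,M=cap('scene'); cv2.imwrite('pics/scene8.png',cv2.resize(c['image'][180:280,340:460],None,fx=5,fy=5,interpolation=cv2.INTER_CUBIC))
E
```

```text
(no output)
```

View pics/scene8.png

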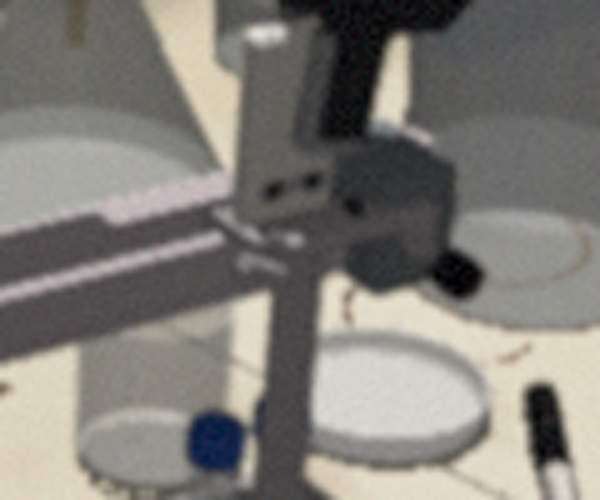

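The saddle is now near the plunger at (350,205), with the pin at (265,265) under the catch nose. Pushing on in 1 mm steps.

Emit:
{"name": "drive_tool", "arguments": {"rows": [[[-0.5,-0.9,0],[0,0,0],1],[[0,0,0],[0,0,0],1]]}}

```text
t: 26.55
tool_pos: [0.429, -0.3995, 0.2371]
tcp_rot: [-2.623, -1.567, -0.203]
contact_force: [4.6, 7.8, 5.8]
grip_width: 0.009
grip_force: 88.2
```

Emit:
{"name": "drive_tool", "arguments": {"rows": [[[-0.5,-0.9,0],[0,0,0],1],[[0,0,0],[0,0,0],1]]}}

```text
t: 26.75
tool_pos: [0.4287, -0.4, 0.2371]
tcp_rot: [-2.622, -1.568, -0.204]
contact_force: [5.3, 8.6, 5.3]
grip_width: 0.0085
grip_force: 88.2
```

Emit:
{"name": "drive_tool", "arguments": {"rows": [[[-0.5,-0.9,0],[0,0,0],1],[[0,0,0],[0,0,0],1]]}}

```text
t: 26.95
tool_pos: [0.4284, -0.4006, 0.2371]
tcp_rot: [-2.622, -1.568, -0.204]
contact_force: [5.0, 8.5, 4.1]
grip_width: 0.0086
grip_force: 88.2
```

Emit:
{"name": "drive_tool", "arguments": {"rows": [[[-0.5,-0.9,0],[0,0,0],1],[[0,0,0],[0,0,0],1]]}}

```text
t: 27.15
tool_pos: [0.4281, -0.4011, 0.2372]
tcp_rot: [-2.621, -1.568, -0.205]
contact_force: [4.9, 8.7, 4.0]
grip_width: 0.0085
grip_force: 88.1
```

Emit:
{"name": "drive_tool", "arguments": {"rows": [[[-0.5,-0.9,0],[0,0,0],1],[[0,0,0],[0,0,0],1]]}}

```text
t: 27.35
tool_pos: [0.4278, -0.4017, 0.2371]
tcp_rot: [-2.621, -1.568, -0.206]
contact_force: [5.7, 9.1, 5.4]
grip_width: 0.0089
grip_force: 88.1
```

Emit:
{"name": "drive_tool", "arguments": {"rows": [[[-0.5,-0.9,0],[0,0,0],1],[[0,0,0],[0,0,0],1]]}}

```text
t: 27.55
tool_pos: [0.4275, -0.4023, 0.2372]
tcp_rot: [-2.62, -1.568, -0.206]
contact_force: [5.4, 9.5, 4.9]
grip_width: 0.0085
grip_force: 88.1
```

Emit:
{"name": "drive_tool", "arguments": {"rows": [[[-0.5,-0.9,0],[0,0,0],1],[[0,0,0],[0,0,0],1]]}}

```text
t: 27.75
tool_pos: [0.4272, -0.4028, 0.2372]
tcp_rot: [-2.62, -1.568, -0.207]
contact_force: [6.1, 10.5, 4.3]
grip_width: 0.0089
grip_force: 88.0
```

About 5 mm past first touch, so it may have snapped in. I'll ease back gently to feel whether it's held.

Emit:
{"name": "drive_tool", "arguments": {"rows": [[[0.5,0.9,0],[0,0,0],1],[[0.5,0.9,0],[0,0,0],1],[[0.5,0.9,0],[0,0,0],1],[[0,0,0],[0,0,0],1]]}}

```text
t: 28.15
tool_pos: [0.4276, -0.4021, 0.2371]
tcp_rot: [-2.623, -1.568, -0.203]
contact_force: [4.9, 8.1, 4.8]
grip_width: 0.0088
grip_force: 88.1
```

Emit:
{"name": "drive_tool", "arguments": {"rows": [[[0.5,0.9,0],[0,0,0],1],[[0.5,0.9,0],[0,0,0],1],[[0,0,0],[0,0,0],1]]}}

```text
t: 28.45
tool_pos: [0.4282, -0.4011, 0.2371]
tcp_rot: [-2.624, -1.567, -0.202]
contact_force: [4.4, 7.0, 4.8]
grip_width: 0.0088
grip_force: 88.1
```

Emit:
{"name": "drive_tool", "arguments": {"rows": [[[0.5,0.9,0],[0,0,0],1],[[0.5,0.9,0],[0,0,0],1],[[0,0,0],[0,0,0],1]]}}

```text
t: 28.75
tool_pos: [0.4287, -0.4001, 0.2371]
tcp_rot: [-2.625, -1.567, -0.2]
contact_force: [3.0, 6.1, 5.6]
grip_width: 0.009
grip_force: 88.1
```

Emit:
{"name": "drive_tool", "arguments": {"rows": [[[0.5,0.9,0],[0,0,0],1],[[0.5,0.9,0],[0,0,0],1],[[0,0,0],[0,0,0],1]]}}

```text
t: 29.05
tool_pos: [0.4293, -0.399, 0.2371]
tcp_rot: [-2.626, -1.567, -0.199]
contact_force: [2.6, 3.9, 5.5]
grip_width: 0.0091
grip_force: 88.1
```

Emit:
{"name": "drive_tool", "arguments": {"rows": [[[0.5,0.9,0],[0,0,0],1],[[0.5,0.9,0],[0,0,0],1],[[0,0,0],[0,0,0],1]]}}

```text
t: 29.35
tool_pos: [0.4297, -0.3983, 0.2371]
tcp_rot: [-2.628, -1.566, -0.197]
contact_force: [1.1, 2.3, 5.6]
grip_width: 0.0083
grip_force: 88.4
```

Emit:
{"name": "drive_tool", "arguments": {"rows": [[[0.5,0.9,0],[0,0,0],1],[[0.5,0.9,0],[0,0,0],1],[[0,0,0],[0,0,0],1]]}}

```text
t: 29.65
tool_pos: [0.4298, -0.3981, 0.2371]
tcp_rot: [-2.63, -1.566, -0.194]
contact_force: [0.3, 0.3, 6.8]
grip_width: 0.0086
grip_force: 88.7
```

Emit:
{"name": "drive_tool", "arguments": {"rows": [[[0.5,0.9,0],[0,0,0],1],[[0.5,0.9,0],[0,0,0],1],[[0,0,0],[0,0,0],1]]}}

```text
t: 29.95
tool_pos: [0.4299, -0.3978, 0.2371]
tcp_rot: [-2.633, -1.565, -0.191]
contact_force: [-1.1, -2.8, 6.8]
grip_width: 0.0088
grip_force: 88.9
```

The carrier stays at y = -0.398 while the force turns to a pull of about 3 N, so the catch holds it. I'll ease off and release.

Emit:
{"name": "drive_tool", "arguments": {"rows": [[[-0.6,-1.2,0],[0,0,0],1],[[0,0,0],[0,0,0],1],[[0,0,0],[0,0,0],0.7],[[0,0,0],[0,0,0],0.5],[[0,0,0],[0,0,0],0.35],[[0,0,0],[0,0,0],0.3],[[0,0,0],[0,0,0],0.3]]}}

```text
t: 30.65
tool_pos: [0.4302, -0.396, 0.2364]
tcp_rot: [-2.627, -1.566, -0.195]
contact_force: [0.1, -0.7, -0.1]
grip_width: 0.0598
grip_force: 0.0
```

Emit:
{"name": "drive_tool", "arguments": {"rows": [[[-1,-1,10],[0,0,0],0.3],[[-1,-2,20],[0,0,0],0.3],[[-1,-2,20],[0,0,0],0.3],[[-1,-2,20],[0,0,0],0.3],[[-5,-10,30],[0,0,0],0.3],[[-10,-20,20],[0,0,0],0.3],[[-10,-20,0],[0,0,0],0.3],[[0,0,0],[0,0,0],0.3],[[0,0,0],[0,0,0],0.3]]}}

```text
t: 31.55
tool_pos: [0.4012, -0.4529, 0.3568]
tcp_rot: [-2.628, -1.564, -0.196]
contact_force: [0.6, 0.5, -0.6]
grip_width: 0.0601
grip_force: 0.0
```

```bash
python3 - <<'E'
from h import *
s=env.state();print(s['t'],s['tool_pos'],s['contact_force'].round(1),s['grip_width'])
for n in ['scene','top','wrist']:
    c,M=cap(n)
    for q in ['carrier','carrier_tab','carrier_pin','rail_b_entry']: print(n,q,lm(n,M,q,2))
E
```

```text
31.55 [ 0.40120558 -0.45286264  0.35680796] [ 0.6  0.5 -0.6] 0.06008850921346907
scene carrier [(0.69, [439.5, -392.1, 211.6]), (0.65, [751.2, -353.8, 119.3])]
scene carrier_tab [(0.8, [754.6, -348.0, 152.0]), (0.63, [435.0, -393.2, 255.7])]
scene carrier_pin [(0.9, [410.6, -374.1, 207.7]), (0.57, [747.0, -331.9, 116.8])]
scene rail_b_entry [(0.94, [475.6, -322.7, 215.3])]
top carrier [(0.91, [437.9, -388.0, 213.7]), (0.67, [755.0, -350.9, 119.2])]
top carrier_tab [(0.87, [437.4, -391.9, 253.7]), (0.7, [754.6, -349.4, 148.1])]
top carrier_pin [(0.91, [746.6, -334.5, 119.9]), (0.7, [412.8, -379.6, 209.0])]
top rail_b_entry [(0.4, [500.3, -256.1, 221.3])]
wrist carrier [(0.67, [433.6, -390.5, 213.1])]
wrist carrier_tab [(0.66, [436.3, -387.6, 256.4]), (0.3, [472.0, -323.6, 212.7])]
wrist carrier_pin [(0.86, [412.2, -379.9, 207.8])]
wrist rail_b_entry [(0.87, [470.9, -324.4, 210.7])]
```

```bash
python3 -c "
from cell import env
print(env.job_done())"
```

```text
the job is handed in; nothing more can be done
None
```

The carrier now hangs on the right rail, about 78 mm past the entry point. I let go of it, backed the arm clear, and handed the job in at about 32 s. Before release it resisted a pull of about 3 N, and after release it stayed put. I did not see the catch and plunger positions directly, and the hand-in gave no verdict.

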